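# Run down the last wing nut on the steam sterilizer

### The arm

A 6-joint arm with a two-finger parallel gripper is mounted at the origin on the work surface. World frame = base frame: x ahead of the robot, y to its left, z up, the work surface at z = 0. Lengths are in m, angles in rad, forces in N, time in s.
With the tool pointing down it reaches from about 0.225 to 0.875 m from the base axis. Payload 3.4 kg.
Tool frame: the origin (TCP) lies on the mounting face of the last link; the fingertips stand 173 mm ahead of it and the grasp point (between the pads) lies 155 mm ahead of it; z points along the fingers, y is the direction in which the jaws open and shut (so a half turn about z gives the same grasp; the last joint's range is limited). The gripper opens to 85 mm and grips with 20 to 120 N. Pads are 22 mm wide; open, the fingers measure 114 mm over their backs; the gripper's body (76 mm by 85 mm) begins 54 mm behind the grasp point. The pads swing forward as they close: fully open they stand 13 mm farther back than shut.
Start: joints at [-0.121, 0.276, 1.505, -0, 1.361, -0.121], TCP at [0.575, -0, 0.405] pointing down, gripper open.
Joint ranges: [-2.89, 2.89], [-0.75, 2.08], [0.22, 2.7], [-1.18, 4.32], [0.11, 2.71], [-2.7, 2.7]. Speed limits (rad/s): [2.57, 2.57, 3.14, 3.14, 3.14, 3.14].

### API

Orientations are given as a 3x3 rotation matrix whose columns are the frame's x, y, z axes.
In Python, from workcell import arm gives the robot as it stands.
- The arm moves only by the tool carry_out, never from a script. Its argument "commands" is a list that holds one entry, the list of rows, each a list of 4 numbers: the shift along the world's x, y, z scaled (see below), then the turn about the world's z scaled (see below). A call has exactly 8 rows; each row is the pose to reach, as a shift and turn from the pose commanded when the call began, turning the shorter way round; what a row does not reach only later rows make up. The controller multiplies each number of a shift by 0.2 m and each number of a turn by 180 degrees. A row lasts 1/8 s, in which the tool goes at most 62.5 mm and 10.7 degrees, less where a joint would pass 70% of its speed; a pose out of reach is approached as far as the arm can. A call with a number of a shift or a turn outside -1 to 1 is refused whole. A call with a gripper value outside its range is refused whole. "claw" is the finger opening in mm, from 0 to 85.4, set as the call begins (left out, the last holds). The fingers move at their own pace and stop on an object; "grip_force" is the grip in N (left out, the last holds). Time passes only in rows, so rows that repeat a pose let the fingers close, or fill a call up. It gives the time, the measured TCP pose, the force and the opening at its end, in the units of the state.
- arm.read_state(): the state, without advancing time (a new reading comes with each control period).
- arm.camera(name): name is "scene" or "side" or "wrist"; returns a dict with "frame" (480x640x3 uint8, red, green, blue), "vfov" (degrees; the focal length in pixels is half the picture's height over the tangent of half this angle, whatever the lens; pixels are square), "cx", "cy" (the principal point, pixels), "rvec" (rotation vector, rad) and "tvec" (3), from world to camera coordinates, as OpenCV has them; the wrist camera has in their place "tool_from_camera" (4x4, takes a point from camera to tool coordinates, whose origin is the TCP and whose axes are the flange's). Camera axes: x right, y down, z forward; pixel columns grow to the right and rows downward; lengths in m; the calibration is good to about 2 mm. A picture is of the moment at which its call begins: read the wrist's pose just before it. There is no depth.
- arm.hand_in(): hands the job in, once; it reports no verdict.
The state is a dict: "clock": time; "qpos": joint angles; "joint_velocities": joint speeds; "tau": joint torques, N m; "eef_pos": TCP position; "tcp_rot": TCP orientation; "contact_force": force on the tool from outside, world axes, zero at the start; "moment": the same for the moment, N m; "grip_width": opening from 0.0 (shut) to 1.0 (fully open).
Only numpy, scipy, OpenCV 4.12 (cv2) and the standard library are available. Lean on these libraries where they do the work, as an engineer would, in place of code of your own. Each camera call takes 0.05 s, during which the arm holds its last target. There are 200 camera calls.

### The job

Three of the four wing nuts on the bench sterilizer's lid are tight, but the one opposite the dial gauge has been left standing up its bolt. Turn it clockwise (seen from above) until it is fully down on the lid, by stroking its wings round with a fingertip, pushing one wing at a time and never gripping or pinching the nut. Leave the other three wing nuts tight and do not disturb the glassware and dishes beside it.

Things in the scene. Friction and masses are not known exactly. Their poses are not given: they have to be found in the camera images.
- sterilizer: Round cast-aluminium bench steam sterilizer; heavy, does not move, may stand turned any way round. Origin: centre of its underside on the bench, z up. Pot radius 109 mm. Its four lid bolts stand 122 mm from the axis towards +x, +y, -x, -y, each with a wing nut: the loose nut is on +x, tight nuts 1, 2, 3 on +y, -x, -y. Control box low on -x, side grips on the pot, all below 140 mm height.
- lid_top (a point): Middle of the lid, 238 mm above the bench, axes as the sterilizer's. Lid flange: radius 118 mm, top at height 193 mm. On it a raised round crown: radius 88 mm at its foot, 86 mm at height 222 mm, rounding off to this point. A bail handle (top 266 mm) crosses the middle along y; two small brass valves (tops up to 261 mm) stand 53 mm from the middle at x = 42 mm, y = +32 and -34 mm.
- gauge (a point): Middle of the dial of the pressure gauge (62 mm across, facing up, height 269 mm: the highest thing on the lid), 46 mm from the middle of the lid towards the sterilizer's -x; the loose nut is on the opposite side.
- bolt_top (a point): Fixed: top end of the upright bolt that the loose nut runs on, height 229 mm; bolt radius 6.6 mm. The bolt passes through a lid lug (36 mm wide, 95 to 139 mm from the sterilizer's axis, top at height 196 mm) on which the nut seats. Axes as the sterilizer's: +x points outward, away from the lid.
- loose_nut (a joint): Turn of the loose wing nut in rad: 0 = fully down on its lid lug (a slightly springy stop), growing anticlockwise seen from above as it is unscrewed. It starts 7.5 to 11.5 rad (1.2 to 1.8 turns) up, 5 to 7 mm above the lug. It moves 4 mm a turn and stays where it is left; turning takes about 0.03 N m, some 1 to 2 N at a wing.
- nut_centre (a point): On the loose nut's axis, 20 mm above its underside, at mid-height of its wings; turns with it, x along wing A. Height 216 mm when fully down. Black nut: hub radius 11.5 mm, 14 mm high (brass collar to 16 mm); two upright wings. Wing tips pass 2 mm clear of the lid's crown, so a finger has room round the outer side of the bolt, not between bolt and crown.
- wing_a: Wing of the loose nut along the nut's +x: upright rounded ear 5 mm thick (6.4 mm over its raised face panels), a disc of radius 12 mm centred 20 mm from the axis and 20 mm up, so it reaches 32 mm from the axis and from 8 to 32 mm above the underside. Origin on the nut's axis at its underside; its x points out along the wing, its +y side is the face that is pushed to tighten.
- wing_b: The other wing, same shape, along the nut's -x. Origin on the nut's axis at its underside; its x points out along the wing, its +y side is the face that is pushed to tighten.
- wing_a_tighten_face: Raised round panel (radius 9 mm, 20 mm out and 20 mm up from the underside) on the side of wing A that is pushed to turn the nut clockwise. Origin and axes as wing A.
- wing_a_loosen_face: The like panel on the other side of wing A. Origin and axes as wing A.
- wing_b_tighten_face: Raised round panel on the side of wing B that is pushed to turn the nut clockwise. Origin and axes as wing B.
- wing_b_loosen_face: The like panel on the other side of wing B. Origin and axes as wing B.
- tight_nut1 (a joint): Turn of tight wing nut 1, on the bolt on the sterilizer's +y side: 0 = tight, growing as it is unscrewed; same black two-winged nut as the loose one (wings 64 mm across, 32 mm high), already tight.
- tight_nut2 (a joint): Turn of tight wing nut 2, on the bolt on the sterilizer's -x (gauge) side: 0 = tight, growing as it is unscrewed; same black two-winged nut as the loose one (wings 64 mm across, 32 mm high), already tight.
- tight_nut3 (a joint): Turn of tight wing nut 3, on the bolt on the sterilizer's -y side: 0 = tight, growing as it is unscrewed; same black two-winged nut as the loose one (wings 64 mm across, 32 mm high), already tight.
- tight1_centre (a point): Point on the axis of tight nut 1, 20 mm above its underside, x along one wing.
- tight2_centre (a point): Point on the axis of tight nut 2, 20 mm above its underside, x along one wing.
- tight3_centre (a point): Point on the axis of tight nut 3, 20 mm above its underside, x along one wing.
- media_bottle: Capped glass bottle, 66 mm across, 135 mm tall, standing loose on the bench. Origin: centre of its underside.
- beaker: Glass beaker, 72 mm across, 95 mm tall, standing loose. Origin: centre of its underside.
- petri_stack: Stack of two closed dishes, 90 mm across, 53 mm tall in all, standing loose. Origin: centre of its underside.

How it is judged:
At the end, for the whole second after the job is handed in: The loose wing nut is at rest within 0.25 rad (14 degrees) of fully down, the other three are within 0.3 rad of where they were, and bottle, beaker and dishes are within 20 mm of where they stood (value of joint loose_nut below 0.25 rad and velocity of joint loose_nut between -0.1 and 0.1 rad/s and value of joint each of tight_nut1, tight_nut2, tight_nut3 below 0.3 rad and distance of each of media_bottle, beaker, petri_stack from where it was at the start of the episode below 0.02 m); the robot touches nothing.
It fails at once if the nut is gripped across: both wings pressed by the fingers at the same time (over 2 N each) (contact force between the fingers and wing_a above 2 N and contact force between the fingers and wing_b above 2 N).
It fails at once if a wing is pinched: the fingers press both its faces at the same time (over 1.5 N each) ((contact force between the fingers and wing_a_tighten_face above 1.5 N and contact force between the fingers and wing_a_loosen_face above 1.5 N) or (contact force between the fingers and wing_b_tighten_face above 1.5 N and contact force between the fingers and wing_b_loosen_face above 1.5 N)).
It fails at once if one of the tight wing nuts is loosened by more than 0.3 rad (value of joint any of tight_nut1, tight_nut2, tight_nut3 above 0.3 rad).
It fails at once if bottle, beaker or dishes are shoved over 20 mm, lifted or tipped (distance of any of media_bottle, beaker, petri_stack from where it was at the start of the episode above 0.02 m or angle between any of media_bottle, beaker, petri_stack's own z axis and vertical above 0.25 rad or height (world z) of any of media_bottle, beaker, petri_stack above 0.008 m).
It also fails if it takes over 67 s, if anything falls off the work surface, if the arm or the gripper's body presses on something with over 40 N, if the wrist force passes 120 N, or if a joint passes its speed limit or range.

## Working session

There is one attempt and no reset: what is moved stays moved. The work goes in short steps, Python scripts to look and compute and a tool call to move; the robot and the scene stay as the last step left them, time stands still between calls to the robot, and variables do not carry over. Pictures are saved under pics/ and viewed, about 8 in all and at most 12, crops included, and the job is handed in when it is done.

Besides the shell and the picture viewer there is one more tool, called after "Request:" by a JSON object that holds its "op" and its "data", one argument or row to a line. carry_out: Moves the arm, as the interface text tells. Its arguments: {"type":"object","properties":{"commands":{"type":"array"},"claw":{"type":"number"},"grip_force":{"type":"number"}},"required":["commands"]}

```bash
ls; mkdir -p pics; cat > h.py <<'E'
from workcell import arm
import numpy as np, cv2
def snap(n,f):
    s=arm.read_state(); c=arm.camera(n); cv2.imwrite('pics/'+f,c['frame'][:,:,::-1])
    K=480/2/np.tan(np.radians(c['vfov'])/2)
    if n=='wrist':
        T=np.eye(4);T[:3,:3]=s['tcp_rot'];T[:3,3]=s['eef_pos'];T=T@np.array(c['tool_from_camera'])
        R=T[:3,:3].T;t=-R@T[:3,3]
    else: R=cv2.Rodrigues(np.array(c['rvec'],float))[0];t=np.array(c['tvec'],float).ravel()
    np.savez('pics/'+f+'.npz',K=K,cx=c['cx'],cy=c['cy'],R=R,t=t)
def ld(f): return np.load('pics/'+f+'.npz')
def proj(f,p):
    d=ld(f);q=d['R']@np.array(p)+d['t'];return np.round([d['cx']+d['K']*q[0]/q[2],d['cy']+d['K']*q[1]/q[2]],1)
def at(f,u,v,z):
    d=ld(f);r=d['R'].T@np.array([(u-d['cx'])/d['K'],(v-d['cy'])/d['K'],1]);o=-d['R'].T@d['t'];return np.round(o+r*(z-o[2])/r[2],4)
E
python3 - <<'E'
from h import *
snap('scene','s0.png');snap('side','d0.png');snap('wrist','w0.png')
for f in('s0.png','d0.png','w0.png'):
    d=ld(f);print(-d['R'].T@d['t'],d['K'])
a=cv2.imread('pics/s0.png');b=cv2.imread('pics/w0.png')
E
```

```text
pics
[ 1.12021212 -0.42398334  1.04747742] 535.8270526848092
[ 0.24340722 -1.03017058  0.9979882 ] 524.8413061421543
[0.57417251 0.07007398 0.37361515] 409.3721929839999
```

View pics/s0.png

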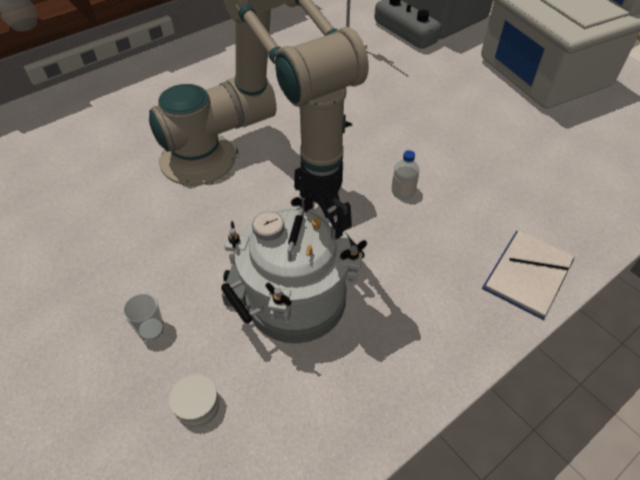

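View pics/w0.png

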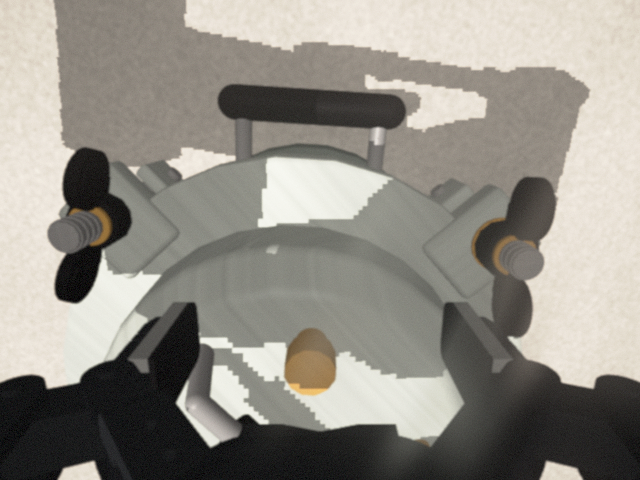

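```bash
python3 - <<'E'
from h import *
print('gauge',at('s0.png',268,224,.269))
for n,u,v in(('a',354,250),('b',277,292),('c',233,233),('d',305,203)):print(n,at('s0.png',u,v,.222))
print(at('w0.png',62,232,.229),at('w0.png',528,262,.229),at('w0.png',310,355,.26))
print('bottle',at('s0.png',405,190,0),'beaker',at('s0.png',150,332,0),'petri',at('s0.png',195,412,0))
print(arm.read_state())
im=cv2.imread('pics/s0.png')[180:330,200:400];cv2.imwrite('pics/s0c.png',cv2.resize(im,None,fx=4,fy=4,interpolation=2))
E
```

```text
gauge [ 0.5316 -0.0941  0.269 ]
a [0.6547 0.0197 0.222 ]
b [ 0.6418 -0.1544  0.222 ]
c [ 0.4724 -0.1425  0.222 ]
d [0.4961 0.0196 0.222 ]
[0.4792 0.0294 0.229 ] [0.6519 0.0178 0.229 ] [ 0.5709 -0.0022  0.26  ]
bottle [0.4577 0.3815 0.    ] beaker [ 0.4261 -0.3618  0.    ] petri [ 0.6453 -0.3742  0.    ]
{'clock': 0.15, 'qpos': array([-1.20977228e-01,  2.76457027e-01,  1.50583132e+00, -2.74991569e-05,
        1.36066409e+00, -1.20994246e-01]), 'joint_velocities': array([ 0.00046071, -0.00244276, -0.00449171, -0.00078262, -0.0004059 ,
       -0.00170765]), 'tau': array([ 9.65923646e-04, -4.17143512e+01, -2.46032345e+01, -1.26433165e-04,
        7.58384820e-03, -3.43765259e-05]), 'eef_pos': array([5.74858292e-01, 1.97553268e-05, 4.04038472e-01]), 'tcp_rot': array([[-2.26796097e-05,  9.99999084e-01, -1.35309089e-03],
       [ 9.99999990e-01,  2.28655508e-05,  1.37404184e-04],
       [ 1.37434997e-04, -1.35308776e-03, -9.99999075e-01]]), 'contact_force': array([0.26658486, 0.09493758, 1.07993664]), 'moment': array([ 0.06459691,  0.01896099, -0.02230391]), 'grip_width': 1.0006188239932834}
```

View pics/s0c.png

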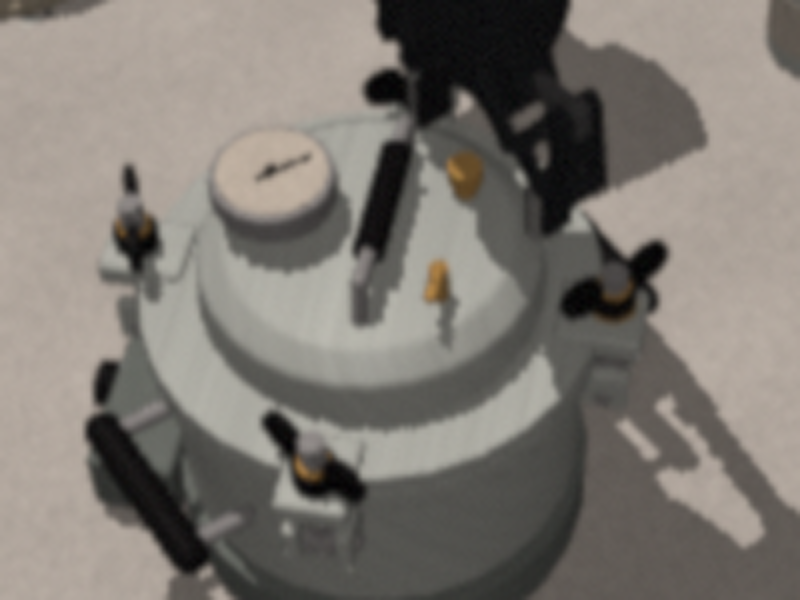

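```bash
python3 - <<'E'
from h import *
from scipy.optimize import least_squares
P=[(0,at('s0.png',354.25,248,.229)),(3,at('s0.png',278,290.5,.229)),(2,at('s0.png',232.75,231.5,.229)),(0,at('w0.png',524,262,.229)),(1,at('w0.png',65,232,.229))]
f=lambda p:np.concatenate([p[:2]+.122*np.array([np.cos(p[2]+k*np.pi/2),np.sin(p[2]+k*np.pi/2)])-q[:2] for k,q in P])
r=least_squares(f,[.563,-.06,.75]);print(r.x,np.round(r.fun.reshape(-1,2)*1e3,1))
c=r.x[:2];y=r.x[2];print('bolt',c+.122*np.array([np.cos(y),np.sin(y)]),np.degrees(y),'gauge',c-.046*np.array([np.cos(y),np.sin(y)]))
print('gauge seen',at('s0.png',268,222.5,.269))
for z in(.218,.222):print(at('w0.png',533,205,z),at('w0.png',513,308,z))
E
```

```text
[ 0.56277611 -0.0623166   0.73357979] [[-1.8 -0.1]
 [ 0.2  0.5]
 [-2.1 -0.8]
 [ 3.   1.6]
 [ 0.8 -1.1]]
bolt [0.65339556 0.01936641] 42.03102603920823 gauge [ 0.52860812 -0.09311512]
gauge seen [ 0.5285 -0.0919  0.269 ]
[0.6564 0.0373 0.218 ] [ 0.6544 -0.0065  0.218 ]
[0.6543 0.0381 0.222 ] [ 0.6523 -0.0045  0.222 ]
```

Request:
{"op": "carry_out", "data": {
  "commands": [
    [[0, 0, 0.15, 0], [0, 0, 0.3, 0], [0.07, 0.07, 0.3, -0.06], [0.14, 0.14, 0.3, -0.12], [0.215, 0.205, 0.3, -0.18], [0.215, 0.205, 0.3, -0.24], [0.215, 0.205, 0.3, -0.267], [0.215, 0.205, 0.3, -0.267]]
  ]
}}

```text
clock: 1.15
eef_pos: [0.618, 0.0411, 0.4642]
tcp_rot: [[0.743, 0.669, -0.001], [0.669, -0.743, -0.0], [-0.001, -0.001, -1.0]]
contact_force: [0.3, 0.1, 0.2]
grip_width: 1.002
```

Request:
{"op": "carry_out", "data": {
  "commands": [
    [[0, 0, 0, 0], [0, 0, 0, 0], [0, 0, 0, 0], [0, 0, 0, 0], [0, 0, -0.05, 0], [0, 0, -0.1, 0], [0, 0, -0.125, 0], [0, 0, -0.125, 0]]
  ],
  "claw": 0,
  "grip_force": 40
}}

```text
clock: 2.15
eef_pos: [0.6179, 0.041, 0.4389]
tcp_rot: [[0.744, 0.668, -0.001], [0.668, -0.744, -0.0], [-0.001, -0.001, -1.0]]
contact_force: [-0.3, -0.6, -0.1]
grip_width: -0.001
```

```bash
python3 - <<'E'
from h import *
s=arm.read_state();print(s['eef_pos'],s['tcp_rot'],s['grip_width'],s['contact_force'],s['clock'])
snap('wrist','w1.png');snap('side','d1.png');snap('scene','s1.png')
B=[.6534,.0194,.229]
im=cv2.imread('pics/w1.png')
for f in('w1.png','d1.png','s1.png'): print(f,proj(f,B),proj(f,list(s['eef_pos'][:2])+[s['eef_pos'][2]-.173]))
u,v=proj('d1.png',B).astype(int);a=cv2.imread('pics/d1.png')[max(v-60,0):v+60,u-80:u+80]
u,v=proj('s1.png',B).astype(int);b=cv2.imread('pics/s1.png')[v-60:v+60,u-80:u+80]
cv2.imwrite('pics/c1.png',cv2.resize(np.hstack([a,b]),None,fx=2.5,fy=2.5,interpolation=2))
E
```

```text
[0.61794817 0.04098412 0.43890056] [[ 7.43851210e-01  6.68343727e-01 -1.42818894e-03]
 [ 6.68344389e-01 -7.43851986e-01 -1.79787710e-05]
 [-1.07437718e-03 -9.41148535e-04 -9.99998980e-01]] -0.0010640145157856486 [-0.30846034 -0.55911525 -0.07270877] 2.15
w1.png [406.7 246.9] [320.4 306.3]
d1.png [346.9 205.7] [331.  192.1]
s1.png [353.6 247.5] [351.1 218.9]
```

View pics/w1.png

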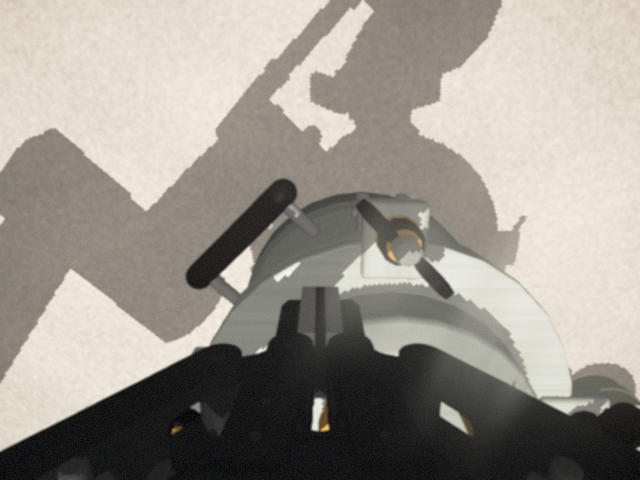

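View pics/c1.png

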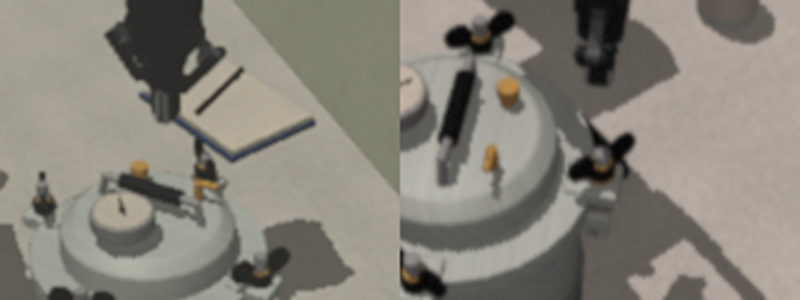

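```bash
cat > plan.py <<'E'
import numpy as np
u=np.array([.743,.669]);t=np.array([-.669,.743]);B=np.array([.653,.0184])
pol=lambda a,R=28:(R*np.cos(np.radians(a)),R*np.sin(np.radians(a)))
def rows(start,pts):  # pts (u,t,dz mm)
    o=[[*np.round(((p[0]-start[0])*u+(p[1]-start[1])*t)/200,3),round(p[2]/200,3),0] for p in pts]
    print([[float(v) for v in r] for r in o])
E
python3 - <<'E'
from plan import *
S=(-10.9,40.2)
rows(S,[(*S,-28),(*S,-55)]+[(*p,-55) for p in[(-12,32),(-6,29),pol(90),pol(75),pol(60),pol(45)]])
rows(pol(45),[(*p,0) for p in [pol(a) for a in(25,5,-15,-35,-55,-75,-90)]+[(-6,-28)]])
rows((-6,-28),[(-12,-28,0),(-12,-28,0),(-8,-30,0),(-8,-30,25),(-8,-30,50),(-10,10,55),(-11,40,55),(-11,40,55)])
E
```

```text
[[0.0, 0.0, -0.14, 0.0], [0.0, 0.0, -0.275, 0.0], [0.023, -0.034, -0.275, 0.0], [0.056, -0.025, -0.275, 0.0], [0.081, -0.009, -0.275, 0.0], [0.111, 0.012, -0.275, 0.0], [0.146, 0.024, -0.275, 0.0], [0.182, 0.027, -0.275, 0.0]]
[[0.047, -0.011, 0.0, 0.0], [0.088, -0.037, 0.0, 0.0], [0.117, -0.076, 0.0, 0.0], [0.132, -0.123, 0.0, 0.0], [0.129, -0.171, 0.0, 0.0], [0.11, -0.216, 0.0, 0.0], [0.086, -0.244, 0.0, 0.0], [0.064, -0.264, 0.0, 0.0]]
[[-0.022, -0.02, 0.0, 0.0], [-0.022, -0.02, 0.0, 0.0], [-0.001, -0.014, 0.0, 0.0], [-0.001, -0.014, 0.125, 0.0], [-0.001, -0.014, 0.25, 0.0], [-0.142, 0.128, 0.275, 0.0], [-0.246, 0.236, 0.275, 0.0], [-0.246, 0.236, 0.275, 0.0]]
```

Request:
{"op": "carry_out", "data": {
  "commands": [
    [[0.0, 0.0, -0.14, 0.0], [0.0, 0.0, -0.275, 0.0], [0.023, -0.034, -0.275, 0.0], [0.056, -0.025, -0.275, 0.0], [0.081, -0.009, -0.275, 0.0], [0.111, 0.012, -0.275, 0.0], [0.146, 0.024, -0.275, 0.0], [0.182, 0.027, -0.275, 0.0]]
  ]
}}

```text
clock: 3.3
eef_pos: [0.6548, 0.0469, 0.3848]
tcp_rot: [[0.743, 0.669, -0.0], [0.669, -0.743, 0.0], [0.0, -0.0, -1.0]]
contact_force: [-0.7, 1.0, -0.3]
grip_width: -0.001
```

Request:
{"op": "carry_out", "data": {
  "commands": [
    [[0.047, -0.011, 0.0, 0.0], [0.088, -0.037, 0.0, 0.0], [0.117, -0.076, 0.0, 0.0], [0.132, -0.123, 0.0, 0.0], [0.129, -0.171, 0.0, 0.0], [0.11, -0.216, 0.0, 0.0], [0.086, -0.244, 0.0, 0.0], [0.064, -0.264, 0.0, 0.0]]
  ]
}}

```text
clock: 4.3
eef_pos: [0.667, -0.0069, 0.3851]
tcp_rot: [[0.744, 0.668, 0.002], [0.668, -0.744, -0.0], [0.001, 0.001, -1.0]]
contact_force: [1.1, 1.1, -0.1]
grip_width: 0.001
```

Request:
{"op": "carry_out", "data": {
  "commands": [
    [[-0.022, -0.02, 0.0, 0.0], [-0.022, -0.02, 0.0, 0.0], [-0.001, -0.014, 0.0, 0.0], [-0.001, -0.014, 0.125, 0.0], [-0.001, -0.014, 0.25, 0.0], [-0.142, 0.128, 0.275, 0.0], [-0.246, 0.236, 0.275, 0.0], [-0.246, 0.236, 0.275, 0.0]]
  ]
}}

```text
clock: 5.3
eef_pos: [0.6169, 0.0424, 0.4402]
tcp_rot: [[0.742, 0.67, -0.001], [0.67, -0.742, 0.0], [-0.0, -0.001, -1.0]]
contact_force: [0.3, -0.7, 0.2]
grip_width: -0.003
```

```bash
python3 - <<'E'
from h import *
snap('wrist','w2.png')
im=cv2.imread('pics/w2.png')[150:350,250:550];cv2.imwrite('pics/w2c.png',cv2.resize(im,None,fx=2,fy=2))
E
```

```text
(no output)
```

View pics/w2c.png

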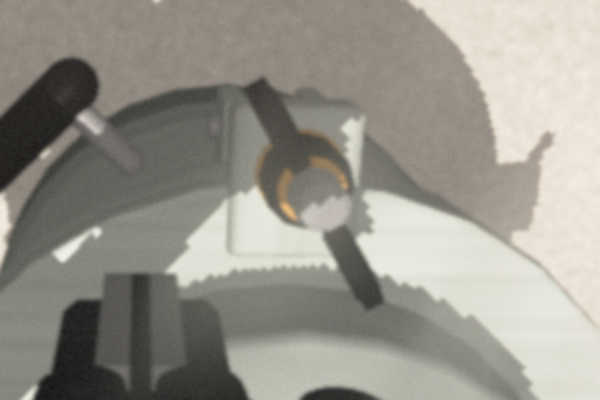

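Request:
{"op": "carry_out", "data": {
  "commands": [
    [[0.0, 0.0, -0.14, 0.0], [0.0, 0.0, -0.275, 0.0], [0.023, -0.034, -0.275, 0.0], [0.056, -0.025, -0.275, 0.0], [0.081, -0.009, -0.275, 0.0], [0.111, 0.012, -0.275, 0.0], [0.146, 0.024, -0.275, 0.0], [0.182, 0.027, -0.275, 0.0]]
  ]
}}

```text
clock: 6.35
eef_pos: [0.6546, 0.0467, 0.3848]
tcp_rot: [[0.743, 0.669, -0.001], [0.669, -0.743, 0.0], [-0.0, -0.0, -1.0]]
contact_force: [-1.1, 0.7, -0.2]
grip_width: 0.001
```

Request:
{"op": "carry_out", "data": {
  "commands": [
    [[0.047, -0.011, 0.0, 0.0], [0.088, -0.037, 0.0, 0.0], [0.117, -0.076, 0.0, 0.0], [0.132, -0.123, 0.0, 0.0], [0.129, -0.171, 0.0, 0.0], [0.11, -0.216, 0.0, 0.0], [0.086, -0.244, 0.0, 0.0], [0.064, -0.264, 0.0, 0.0]]
  ]
}}

```text
clock: 7.35
eef_pos: [0.667, -0.0071, 0.3851]
tcp_rot: [[0.744, 0.668, 0.001], [0.668, -0.744, -0.0], [0.001, 0.001, -1.0]]
contact_force: [1.0, 0.7, -0.5]
grip_width: 0.001
```

Request:
{"op": "carry_out", "data": {
  "commands": [
    [[-0.022, -0.02, 0.0, 0.0], [-0.022, -0.02, 0.0, 0.0], [-0.001, -0.014, 0.0, 0.0], [-0.001, -0.014, 0.125, 0.0], [-0.001, -0.014, 0.25, 0.0], [-0.142, 0.128, 0.275, 0.0], [-0.246, 0.236, 0.275, 0.0], [-0.246, 0.236, 0.275, 0.0]]
  ]
}}

```text
clock: 8.35
eef_pos: [0.6168, 0.0422, 0.4402]
tcp_rot: [[0.742, 0.67, -0.001], [0.67, -0.742, 0.0], [-0.0, -0.001, -1.0]]
contact_force: [0.0, -0.3, 0.1]
grip_width: 0.003
```

```bash
python3 - <<'E'
from h import *
snap('wrist','w3.png');snap('scene','s3.png')
im=cv2.imread('pics/w3.png')[150:350,250:550]
u,v=proj('s3.png',[.653,.0184,.21]).astype(int)
f=lambda n:cv2.resize(cv2.imread('pics/'+n)[v-25:v+25,u-35:u+35],(420,300),interpolation=2)
cv2.imwrite('pics/w3c.png',np.hstack([cv2.resize(im,(380,300))[:,:],f('s3.png')]))
E
```

```text
(no output)
```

View pics/w3c.png

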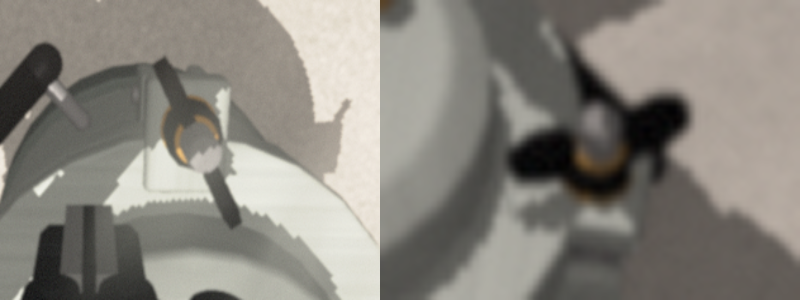

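Request:
{"op": "carry_out", "data": {
  "commands": [
    [[0.0, 0.0, -0.14, 0.0], [0.0, 0.0, -0.275, 0.0], [0.023, -0.034, -0.275, 0.0], [0.056, -0.025, -0.275, 0.0], [0.081, -0.009, -0.275, 0.0], [0.111, 0.012, -0.275, 0.0], [0.146, 0.024, -0.275, 0.0], [0.182, 0.027, -0.275, 0.0]]
  ]
}}

```text
clock: 9.45
eef_pos: [0.6546, 0.0465, 0.3848]
tcp_rot: [[0.743, 0.669, -0.001], [0.669, -0.743, 0.0], [-0.0, -0.001, -1.0]]
contact_force: [-0.7, 0.2, -0.7]
grip_width: -0.003
```

```bash
python3 - <<'E'
from plan import *
rows(pol(45),[(*pol(a),0) for a in(40,35,30,25,20,15,10,5)])
for a in range(5,-90,-12): print(a);rows(pol(a),[(*pol(a-k),0) for k in(3,6,9,12)])
E
```

```text
[[0.012, -0.001, 0.0, 0.0], [0.024, -0.003, 0.0, 0.0], [0.036, -0.007, 0.0, 0.0], [0.047, -0.011, 0.0, 0.0], [0.058, -0.016, 0.0, 0.0], [0.069, -0.022, 0.0, 0.0], [0.079, -0.029, 0.0, 0.0], [0.088, -0.037, 0.0, 0.0]]
5
[[0.005, -0.005, 0.0, 0.0], [0.01, -0.011, 0.0, 0.0], [0.015, -0.016, 0.0, 0.0], [0.019, -0.022, 0.0, 0.0]]
-7
[[0.004, -0.006, 0.0, 0.0], [0.008, -0.012, 0.0, 0.0], [0.011, -0.019, 0.0, 0.0], [0.014, -0.026, 0.0, 0.0]]
-19
[[0.003, -0.007, 0.0, 0.0], [0.005, -0.014, 0.0, 0.0], [0.007, -0.021, 0.0, 0.0], [0.009, -0.028, 0.0, 0.0]]
-31
[[0.001, -0.007, 0.0, 0.0], [0.002, -0.015, 0.0, 0.0], [0.002, -0.022, 0.0, 0.0], [0.003, -0.029, 0.0, 0.0]]
-43
[[-0.0, -0.007, 0.0, 0.0], [-0.001, -0.015, 0.0, 0.0], [-0.002, -0.022, 0.0, 0.0], [-0.004, -0.029, 0.0, 0.0]]
-55
[[-0.002, -0.007, 0.0, 0.0], [-0.004, -0.014, 0.0, 0.0], [-0.007, -0.021, 0.0, 0.0], [-0.01, -0.028, 0.0, 0.0]]
-67
[[-0.003, -0.007, 0.0, 0.0], [-0.007, -0.013, 0.0, 0.0], [-0.011, -0.019, 0.0, 0.0], [-0.015, -0.025, 0.0, 0.0]]
-79
[[-0.005, -0.006, 0.0, 0.0], [-0.009, -0.011, 0.0, 0.0], [-0.015, -0.016, 0.0, 0.0], [-0.02, -0.021, 0.0, 0.0]]
```

Request:
{"op": "carry_out", "data": {
  "commands": [
    [[0.012, -0.001, 0.0, 0.0], [0.024, -0.003, 0.0, 0.0], [0.036, -0.007, 0.0, 0.0], [0.047, -0.011, 0.0, 0.0], [0.058, -0.016, 0.0, 0.0], [0.069, -0.022, 0.0, 0.0], [0.079, -0.029, 0.0, 0.0], [0.088, -0.037, 0.0, 0.0]]
  ]
}}

```text
clock: 10.45
eef_pos: [0.6722, 0.0385, 0.3848]
tcp_rot: [[0.744, 0.668, 0.0], [0.668, -0.744, -0.0], [0.0, 0.0, -1.0]]
contact_force: [-0.8, 0.3, 0.2]
grip_width: -0.0
```

Request:
{"op": "carry_out", "data": {
  "commands": [
    [[0.003, -0.003, 0.0, 0.0], [0.005, -0.005, 0.0, 0.0], [0.007, -0.008, 0.0, 0.0], [0.01, -0.011, 0.0, 0.0], [0.013, -0.013, 0, 0], [0.015, -0.016, 0.0, 0.0], [0.019, -0.022, 0.0, 0.0], [0.019, -0.022, 0, 0]]
  ]
}}

```text
clock: 11.45
eef_pos: [0.676, 0.034, 0.3848]
tcp_rot: [[0.744, 0.668, 0.001], [0.668, -0.744, -0.0], [0.0, 0.001, -1.0]]
contact_force: [-0.3, 0.7, -0.4]
grip_width: -0.002
```

Request:
{"op": "carry_out", "data": {
  "commands": [
    [[0.002, -0.003, 0, 0], [0.004, -0.006, 0.0, 0.0], [0.006, -0.009, 0, 0], [0.008, -0.012, 0.0, 0.0], [0.01, -0.016, 0, 0], [0.011, -0.019, 0.0, 0.0], [0.014, -0.026, 0.0, 0.0], [0.014, -0.026, 0.0, 0.0]]
  ]
}}

```text
clock: 12.45
eef_pos: [0.6787, 0.0288, 0.3847]
tcp_rot: [[0.744, 0.668, 0.0], [0.668, -0.744, -0.0], [-0.0, 0.0, -1.0]]
contact_force: [-0.9, 1.2, 0.2]
grip_width: 0.003
```

Request:
{"op": "carry_out", "data": {
  "commands": [
    [[0.002, -0.004, 0, 0], [0.003, -0.007, 0.0, 0.0], [0.004, -0.011, 0, 0], [0.005, -0.014, 0.0, 0.0], [0.006, -0.018, 0, 0], [0.007, -0.021, 0.0, 0.0], [0.009, -0.028, 0.0, 0.0], [0.009, -0.028, 0.0, 0.0]]
  ]
}}

```text
clock: 13.45
eef_pos: [0.6805, 0.0232, 0.3848]
tcp_rot: [[0.744, 0.668, 0.0], [0.668, -0.744, -0.0], [-0.0, 0.0, -1.0]]
contact_force: [0.1, 1.6, -0.1]
grip_width: 0.001
```

Request:
{"op": "carry_out", "data": {
  "commands": [
    [[0, -0.004, 0, 0], [0.001, -0.007, 0.0, 0.0], [0.001, -0.011, 0, 0], [0.002, -0.015, 0.0, 0.0], [0.002, -0.018, 0, 0], [0.002, -0.022, 0.0, 0.0], [0.003, -0.029, 0.0, 0.0], [0.003, -0.029, 0.0, 0.0]]
  ]
}}

```text
clock: 14.45
eef_pos: [0.6811, 0.0174, 0.3848]
tcp_rot: [[0.744, 0.668, 0.0], [0.668, -0.744, -0.0], [-0.0, 0.0, -1.0]]
contact_force: [0.6, 0.4, -0.6]
grip_width: 0.002
```

Request:
{"op": "carry_out", "data": {
  "commands": [
    [[0, -0.004, 0, 0], [0, -0.007, 0.0, 0.0], [-0.001, -0.011, 0, 0], [-0.001, -0.015, 0.0, 0.0], [-0.001, -0.018, 0, 0], [-0.002, -0.022, 0.0, 0.0], [-0.004, -0.029, 0.0, 0.0], [-0.004, -0.029, 0.0, 0.0]]
  ]
}}

```text
clock: 15.45
eef_pos: [0.6802, 0.0116, 0.3847]
tcp_rot: [[0.744, 0.668, 0.0], [0.668, -0.744, -0.0], [-0.0, 0.0, -1.0]]
contact_force: [-0.1, 0.9, 0.6]
grip_width: 0.001
```

Request:
{"op": "carry_out", "data": {
  "commands": [
    [[-0.001, -0.004, 0, 0], [-0.002, -0.007, 0.0, 0.0], [-0.003, -0.011, 0, 0], [-0.004, -0.014, 0.0, 0.0], [-0.005, -0.018, 0, 0], [-0.007, -0.021, 0.0, 0.0], [-0.01, -0.028, 0.0, 0.0], [-0.01, -0.028, 0.0, 0.0]]
  ]
}}

```text
clock: 16.45
eef_pos: [0.6782, 0.006, 0.3848]
tcp_rot: [[0.744, 0.668, 0.0], [0.668, -0.744, -0.0], [-0.0, 0.0, -1.0]]
contact_force: [0.0, 1.3, 0.7]
grip_width: 0.002
```

Request:
{"op": "carry_out", "data": {
  "commands": [
    [[-0.002, -0.004, 0, 0], [-0.003, -0.007, 0.0, 0.0], [-0.005, -0.01, 0, 0], [-0.007, -0.013, 0.0, 0.0], [-0.009, -0.016, 0, 0], [-0.011, -0.019, 0.0, 0.0], [-0.015, -0.025, 0.0, 0.0], [-0.015, -0.025, 0.0, 0.0]]
  ]
}}

```text
clock: 17.45
eef_pos: [0.6752, 0.001, 0.3847]
tcp_rot: [[0.744, 0.668, 0.0], [0.668, -0.744, -0.0], [-0.0, 0.0, -1.0]]
contact_force: [0.0, 0.6, -0.0]
grip_width: 0.002
```

Request:
{"op": "carry_out", "data": {
  "commands": [
    [[-0.004, -0.005, 0, 0], [-0.007, -0.008, 0.0, 0.0], [-0.011, -0.012, 0, 0], [-0.015, -0.016, 0.0, 0.0], [-0.018, -0.019, 0, 0], [-0.022, -0.022, 0.0, 0.0], [-0.026, -0.025, 0.0, 0.0], [-0.026, -0.025, 0.0, 0.0]]
  ]
}}

```text
clock: 18.45
eef_pos: [0.67, -0.0039, 0.3848]
tcp_rot: [[0.744, 0.668, 0.0], [0.668, -0.744, -0.0], [-0.0, 0.0, -1.0]]
contact_force: [2.0, 0.8, 0.2]
grip_width: -0.003
```

Request:
{"op": "carry_out", "data": {
  "commands": [
    [[-0.003, -0.003, 0, 0], [-0.006, -0.005, 0.0, 0.0], [-0.009, -0.008, 0, 0], [-0.012, -0.011, 0.0, 0.0], [-0.015, -0.014, 0, 0], [-0.019, -0.017, 0.0, 0.0], [-0.019, -0.017, 0.0, 0.0], [-0.019, -0.017, 0.0, 0.0]]
  ]
}}

```text
clock: 19.45
eef_pos: [0.6661, -0.0073, 0.3847]
tcp_rot: [[0.744, 0.668, -0.0], [0.668, -0.744, -0.0], [-0.0, 0.0, -1.0]]
contact_force: [1.6, 1.2, 0.3]
grip_width: 0.003
```

Request:
{"op": "carry_out", "data": {
  "commands": [
    [[-0.003, -0.003, 0, 0], [-0.006, -0.005, 0.0, 0.0], [-0.009, -0.008, 0, 0], [-0.012, -0.011, 0.0, 0.0], [-0.015, -0.014, 0, 0], [-0.018, -0.016, 0.0, 0.0], [-0.018, -0.016, 0.0, 0.0], [-0.018, -0.016, 0.0, 0.0]]
  ]
}}

```text
clock: 20.45
eef_pos: [0.6626, -0.0105, 0.3847]
tcp_rot: [[0.744, 0.668, -0.0], [0.668, -0.744, -0.0], [-0.0, 0.0, -1.0]]
contact_force: [1.0, 0.6, 0.4]
grip_width: 0.001
```

Request:
{"op": "carry_out", "data": {
  "commands": [
    [[0.022, 0.006, 0.0, 0.0], [0.022, 0.006, 0.125, 0.0], [0.022, 0.006, 0.25, 0.0], [-0.12, 0.148, 0.275, 0.0], [-0.224, 0.256, 0.275, 0.0], [-0.224, 0.256, 0.275, 0.0], [-0.224, 0.256, 0.275, 0.0], [-0.224, 0.256, 0.275, 0.0]]
  ]
}}

```text
clock: 21.45
eef_pos: [0.6185, 0.0401, 0.4394]
tcp_rot: [[0.744, 0.668, -0.0], [0.668, -0.744, -0.0], [-0.0, 0.0, -1.0]]
contact_force: [0.4, -0.1, -0.4]
grip_width: 0.002
```

```bash
python3 - <<'E'
from h import *
snap('wrist','w4.png');snap('scene','s4.png');print(arm.read_state()['eef_pos'])
im=cv2.imread('pics/w4.png')[150:350,250:550]
u,v=proj('s4.png',[.653,.0184,.21]).astype(int)
f=lambda n:cv2.resize(cv2.imread('pics/'+n)[v-25:v+25,u-35:u+35],(420,300),interpolation=2)
cv2.imwrite('pics/w4c.png',np.hstack([cv2.resize(im,(380,300))[:,:],f('s4.png')]))
E
```

```text
[0.6184185  0.040153   0.43930517]
```

View pics/w4c.png

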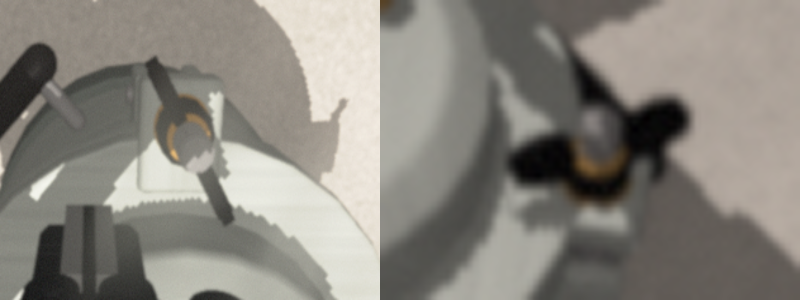

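Request:
{"op": "carry_out", "data": {
  "commands": [
    [[0.0, 0.0, -0.14, 0.0], [0.0, 0.0, -0.275, 0.0], [0.023, -0.034, -0.275, 0.0], [0.056, -0.025, -0.275, 0.0], [0.081, -0.009, -0.275, 0.0], [0.111, 0.012, -0.275, 0.0], [0.146, 0.024, -0.275, 0.0], [0.146, 0.024, -0.275, 0.0]]
  ]
}}

```text
clock: 22.55
eef_pos: [0.6475, 0.0461, 0.3847]
tcp_rot: [[0.743, 0.669, 0.0], [0.669, -0.743, 0.0], [0.0, 0.0, -1.0]]
contact_force: [-1.1, 0.6, -0.0]
grip_width: -0.002
```

Request:
{"op": "carry_out", "data": {
  "commands": [
    [[0.005, 0, 0, 0], [0.01, 0.001, 0, 0], [0.015, 0.002, 0, 0], [0.02, 0.002, 0, 0], [0.025, 0.003, 0, 0], [0.03, 0.003, 0, 0], [0.036, 0.003, 0, 0], [0.036, 0.003, 0, 0]]
  ]
}}

```text
clock: 23.55
eef_pos: [0.6544, 0.0462, 0.3847]
tcp_rot: [[0.744, 0.668, 0.0], [0.668, -0.744, -0.0], [0.0, 0.0, -1.0]]
contact_force: [-0.5, 0.4, 0.2]
grip_width: -0.003
```

Request:
{"op": "carry_out", "data": {
  "commands": [
    [[0.006, 0, 0, 0], [0.012, -0.001, 0, 0], [0.018, -0.002, 0, 0], [0.024, -0.003, 0, 0], [0.03, -0.005, 0, 0], [0.036, -0.007, 0, 0], [0.036, -0.007, 0, 0], [0.036, -0.007, 0, 0]]
  ]
}}

```text
clock: 24.55
eef_pos: [0.6602, 0.0453, 0.3845]
tcp_rot: [[0.744, 0.668, -0.004], [0.668, -0.744, 0.001], [-0.003, -0.004, -1.0]]
contact_force: [-6.1, 3.0, 1.6]
grip_width: -0.0
```

Request:
{"op": "carry_out", "data": {
  "commands": [
    [[0.002, -0.002, 0, 0], [0.004, -0.004, 0, 0], [0.006, -0.006, 0, 0], [0.008, -0.008, 0, 0], [0.008, -0.008, 0, 0], [0.008, -0.008, 0, 0], [0.008, -0.008, 0, 0], [0.008, -0.008, 0, 0]]
  ]
}}

```text
clock: 25.55
eef_pos: [0.6609, 0.0446, 0.3844]
tcp_rot: [[0.744, 0.669, -0.007], [0.669, -0.744, 0.003], [-0.003, -0.007, -1.0]]
contact_force: [-8.9, 5.4, 2.9]
grip_width: 0.001
```

Request:
{"op": "carry_out", "data": {
  "commands": [
    [[-0.02, 0.022, 0, 0], [-0.04, 0.045, 0, 0], [-0.04, 0.045, 0.1, 0], [-0.04, 0.045, 0.2, 0], [-0.12, 0.045, 0.275, 0], [-0.22, -0.02, 0.275, 0], [-0.22, -0.02, 0.275, 0], [-0.22, -0.02, 0.275, 0]]
  ]
}}

```text
clock: 26.55
eef_pos: [0.6189, 0.0393, 0.4399]
tcp_rot: [[0.744, 0.668, 0.001], [0.668, -0.744, 0.0], [0.001, 0.0, -1.0]]
contact_force: [-0.5, -0.4, 0.0]
grip_width: 0.001
```

```bash
python3 - <<'E'
from h import *
snap('wrist','w5.png');snap('scene','s5.png');print(arm.read_state()['contact_force'],arm.read_state()['eef_pos'])
im=cv2.imread('pics/w5.png')[150:350,250:550]
u,v=proj('s5.png',[.653,.0184,.21]).astype(int)
f=lambda n:cv2.resize(cv2.imread('pics/'+n)[v-25:v+25,u-35:u+35],(420,300),interpolation=2)
a=np.hstack([cv2.resize(im,(380,300)),f('s5.png')])
b=np.hstack([cv2.resize(cv2.imread('pics/s5.png'),(400,300)),cv2.resize(cv2.imread('pics/s0.png'),(400,300))])
cv2.imwrite('pics/w5c.png',np.vstack([a,b]))
E
```

```text
[0.66459539 0.52334567 0.62464909] [0.61932674 0.03943284 0.43952315]
```

View pics/w5c.png

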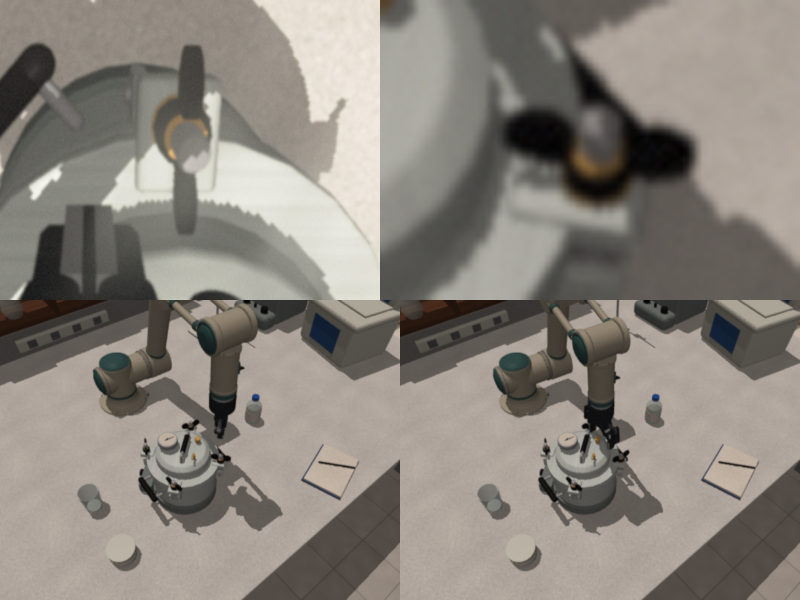

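```bash
python3 -c "
from h import *
print(arm.hand_in(),arm.read_state()['clock'])"
```

```text
the job is handed in; nothing more can be done
the job is handed in; nothing more can be done
```

The loose wing nut, on the bolt opposite the gauge, is screwed down to its stop, and the job is handed in; the last recorded clock was about 26.6 s. I used the closed fingertips as one finger, pushing one wing at a time round the outer side of the bolt. It took three full strokes and a short fourth, about 10.2 rad in all, which lies within the stated 7.5 to 11.5 rad start.

**Seating:** turning took about 1 to 2 N until the fourth stroke. There the force climbed to about 7 N, then about 10 N for roughly 1 mm more travel. I read that as the springy stop, because earlier strokes along the same path met no such resistance. I did not push a second time or measure the nut's height separately, and the hand-in reports no verdict.

**Surroundings:** in the last pictures the bottle, beaker and dishes stand where they were in the first picture. The three tight nuts look unchanged, judged by eye only. The fingers ended clear above the lid, with the force reading at noise level (under 1 N).

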